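Hold the damp-box lid at the right airing mark

ROBOT

A 6-joint arm with a two-finger parallel gripper is mounted at the origin on a cart in front of the work surface, level with it; the furniture and walls round the work are solid. World frame = base frame: x ahead of the robot, y to its left, z up, the work surface at z = 0. Lengths are in m, angles in rad, forces in N, time in s.
With the tool pointing down it reaches from about 0.3 to 0.875 m from the base axis. Payload 6.4 kg.
Tool frame: the origin (TCP) lies on the centre line of the jaws, within the pads' length; the fingertips stand 17 mm ahead of it and the grasp point (between the pads) lies 2 mm behind it; z points along the fingers, x is the direction in which the jaws open and shut, and the axes are right-handed (so a half turn about z gives the same grasp; the last joint's range is limited). The gripper opens to 85 mm and grips with 20 to 120 N. Pads are 22 mm wide; open, the fingers measure 114 mm over their backs; the gripper's body (76 mm by 85 mm) begins 54 mm behind the grasp point. The pads swing forward as they close: fully open they stand 13 mm farther back than shut.
Start: joints at [0.957, 0.181, 1.607, -0, 1.354, -0.206], TCP at [0.228, 0.528, 0.248] pointing down, gripper open.
Joint ranges: [-2.99, 2.99], [-0.89, 2.07], [0.3, 2.58], [-1.14, 4.28], [0, 2.63], [-3.12, 3.12]. Speed limits (rad/s): [2.57, 2.57, 3.01, 3.14, 3.14, 3.14].

INTERFACE

Orientations are given as a unit quaternion [w, x, y, z].
In Python, from bench import ctrl gives the robot as it stands.
- The arm moves only by the tool servo_tool, never from a script. Its argument "increments" is text: rows parted by semicolons, each of 5 numbers parted by spaces: the shift along the tool's x, y, z in cm, then the turn about the tool's z in rad, then the opening, from 0 (shut) to 1 (fully open). In form: dx dy dz yaw gripper; .... A call has 1 to 10 rows; each row shifts and turns the commanded pose from where the row before left it, along the tool's axes as they then stand; what a row does not reach is not made up. A row lasts 1/8 s, in which the tool goes at most 62.5 mm and 10.7 degrees, less where a joint would pass 70% of its speed; a pose out of reach is approached as far as the arm can. A call is refused whole if a number of a shift passes 6.25 or a number of a turn 0.188, either way. A call with a gripper value outside its range is refused whole. The fingers move at their own pace and stop on an object; the grip force is fixed at half the most. Time passes only in rows, so rows that do not move let the fingers close. It gives the time, the measured TCP pose, the force and the opening at its end, in the units of the state.
- ctrl.get_obs(): the state, without advancing time (a new reading comes with each control period).
- ctrl.camera(name): name is "side" or "top"; returns (picture, depth): 420x560x3 uint8, red, green, blue; 420x560 float32, m along the optical axis (not along the pixel's ray), 0 where there is no reading.
- ctrl.camera_params(name): a dict with "mtx" (3x3 intrinsics, pixels), "distortion" ([k1, k2, p1, p2, k3] as OpenCV has them; the pictures are not rectified), "position" and "attitude" of the camera in the world. Camera axes: x right, y down, z forward; pixel columns grow to the right and rows downward; lengths in m; the calibration is good to about 2 mm. A picture is of the moment at which its call begins. camera_params takes no time and is no camera call.
- ctrl.hand_in(): hands the job in, once; it reports no verdict.
The state is a dict: "time_s": time; "q": joint angles; "dq": joint speeds; "joint_efforts": joint torques, N m; "eef_pos": TCP position; "eef_rot": TCP orientation; "wrist_force": force on the tool from outside, world axes, zero at the start; "torque": the same for the moment, N m; "opening": opening from 0.0 (shut) to 1.0 (fully open).
Only numpy, scipy, OpenCV 4.12 (cv2) and the standard library are available. Lean on these libraries where they do the work, as an engineer would, in place of code of your own. Each camera call takes 0.05 s, during which the arm holds its last target.

TASK

Whichever slip cup, blue or white, is standing on the round green mat tells which ware is in the damp box. Take the box's lid by its pull bar, swing it up until the red pointer lies on the quadrant mark of that cup's colour, never swinging it well past that mark, and finish while still holding the lid there with the fingers, since it falls shut when let go. Leave the cups and the cutter ring where they are.

Things in the scene. Friction and masses are not known exactly. Their poses are not given: they have to be found in the camera images.
- damp_box: Fixed wooden box, 200 (its x) x 180 (its y) x 90 mm high, shut by a plywood lid hinged along its left side. Origin: centre of its underside, on the table; z up. Its x runs from its front (which carries the black quadrant) to its back; its +y is the hinge side, its -y the side that opens. Turned up to 0.35 rad about the vertical.
- quadrant (a point): Middle of the black quadrant plate (angle scale) on the box front, fixed, facing the box's -x. Two coloured bands on it, each 8 degrees (0.14 rad) wide: blue centred on a lid angle of 25 degrees (0.436 rad), white on 50 degrees (0.873 rad). It rises to 0.21 m above the table, within 120 mm of the hinge axis, 100 to 115 mm in front of the box centre.
- box_lid (a joint): Lid angle in rad: 0 is shut and level, grows as the free edge rises; stop at 1.5. The red pointer on the lid's front edge shows this angle on the quadrant. The lid weighs about 0.4 kg (up to 30 percent more or less) and falls shut when let go; the hinge is nearly frictionless.
- bar (a point): Middle of the lid's pull bar: round steel, 12 mm thick, 100 mm long, parallel to the hinge axis (box x), in the lid's plane, 240 mm from the hinge axis. 10 mm arms at its ends join it to the lid; 44 mm clear between bar and lid edge. Lid shut: 96 mm above the table, 145 mm to the -y side of the box centre. Pinched from above, it can turn between the fingers as the lid swings.
- hinge (a point): Point on the lid's hinge axis in line with the middle of the bar, 96 mm above the table, 95 mm to the +y side of the box centre. The axis is level, along the box's x.
- green_mat: Fixed round green mat, 100 mm across, 6 mm thick, origin at the centre of its underside. The cup that stands on it is the one that counts.
- grey_tile: Fixed square grey tile, 100 x 100 x 6 mm, origin at the centre of its underside. The cup that stands on it does not count.
- cup_blue: Small dark teal-blue slip cup, 52 mm across, 45 mm high, loose; origin at the centre of its underside.
- cup_white: Small white slip cup, 58 mm across, 52 mm high, loose; origin at the centre of its underside.
- cutter_ring: Loose round metal clay cutter, 70 mm across, 32 mm high, near the robot's edge of the table; origin at the centre of its underside.
Mind the look-alikes: they are no part of the job. Leave any yellow look-alike of the cup_blue alone. Of the things like the green_mat, leave any that is purple; of the rest the larger one is meant.

How it is judged:
At the end, for the whole second after the job is handed in: The lid is at rest (under 0.1 rad/s) within 4 degrees (0.07 rad) of the mark whose colour is that of the cup on the green mat (blue 0.436 rad, white 0.873 rad), the fingers press on it with more than 0.5 N and none of the loose things props it (((horizontal distance between cup_blue and green_mat below 0.05 m and value of joint box_lid between 0.366 and 0.506 rad) or (horizontal distance between cup_white and green_mat below 0.05 m and value of joint box_lid between 0.803 and 0.943 rad)) and velocity of joint box_lid between -0.1 and 0.1 rad/s and contact force between box_lid and the fingers above 0.5 N and contact force between box_lid and cup_blue below 0.1 N and contact force between box_lid and cup_white below 0.1 N and contact force between box_lid and cutter_ring below 0.1 N); the arm keeps its last pose, push and grip.
It fails at once if the lid is swung more than 12 degrees past the blue mark while the blue cup stands on the green mat (horizontal distance between cup_blue and green_mat below 0.05 m and value of joint box_lid above 0.646 rad).
It fails at once if the lid is swung more than 12 degrees past the white mark (value of joint box_lid above 1.083 rad).
It fails at once if a cup is moved more than 2 cm (distance of any of cup_blue, cup_white from where it was at the start of the episode above 0.02 m).
It fails at once if the cutter ring is moved more than 2 cm (distance of cutter_ring from where it was at the start of the episode above 0.02 m).
It also fails if it takes over 30 s, if anything falls off the work surface, if the arm or the gripper's body presses on something with over 40 N, if the wrist force passes 120 N, or if a joint passes its speed limit or range.

## Working session

There is one attempt and no reset: what is moved stays moved. The work goes in short steps, Python scripts to look and compute and a tool call to move; the robot and the scene stay as the last step left them, time stands still between calls to the robot, and variables do not carry over. Pictures are saved under pics/ and viewed, and the job is handed in when it is done.

Besides the shell and the picture viewer there is one more tool, called after "Call:" by a JSON object that holds its "method" and its "body". servo_tool: Moves the arm, as the interface text tells. Its arguments: {"type":"object","properties":{"increments":{"type":"string"}},"required":["increments"]}

```bash
mkdir -p pics; ls
cat > h.py <<'E'
from bench import ctrl
import numpy as np, cv2, pickle
from scipy.spatial.transform import Rotation as R
def grab(n,tag):
    im,d=ctrl.camera(n); cv2.imwrite(f'pics/{tag}.png',im[:,:,::-1]); np.savez(f'pics/{tag}.npz',im=im,d=d); return im,d
def world(n,d,u,v,depth=None):
    p=ctrl.camera_params(n); K=np.array(p['mtx']);D=np.array(p['distortion'])
    xy=cv2.undistortPoints(np.array([[[u,v]]],float),K,D)[0,0]
    z=depth if depth is not None else np.median(d[int(v)-1:int(v)+2,int(u)-1:int(u)+2])
    a=np.array(p['attitude'],float)
    Rm=a if a.shape==(3,3) else R.from_quat([a[1],a[2],a[3],a[0]]).as_matrix()
    return Rm@np.array([xy[0]*z,xy[1]*z,z])+np.array(p['position'])
E
python3 - <<'E'
from h import *
for n in('top','side'):
    grab(n,n+'0'); print(ctrl.camera_params(n))
print(ctrl.get_obs())
E
```

```text
pics
{'mtx': array([[468.95916912,   0.        , 278.48517234],
       [  0.        , 468.95916912, 207.97624619],
       [  0.        ,   0.        ,   1.        ]]), 'distortion': array([-0.14144542,  0.        ,  0.        ,  0.        ,  0.        ]), 'position': array([ 0.33520091, -0.04509793,  1.38443441]), 'attitude': array([-0.0501243 ,  0.71398376, -0.69689728,  0.04526511])}
{'mtx': array([[421.40405407,   0.        , 277.00767673],
       [  0.        , 421.40405407, 207.64585966],
       [  0.        ,   0.        ,   1.        ]]), 'distortion': array([-0.01773683,  0.        ,  0.        ,  0.        ,  0.        ]), 'position': array([ 0.46865197, -1.02976527,  0.54477313]), 'attitude': array([-0.54292506,  0.83965533, -0.01133041,  0.00910694])}
{'time_s': 0.1, 'q': array([ 9.56685345e-01,  1.81482617e-01,  1.60793463e+00,  4.26227827e-05,
        1.35377103e+00, -2.06290600e-01]), 'dq': array([-0.00133938, -0.00267729, -0.0029509 ,  0.00099345, -0.000472  ,
        0.00099435]), 'joint_efforts': array([ 1.34049563e-05, -4.45876658e+01, -3.52237487e+01, -2.77202471e-04,
        4.01049532e-03,  4.10403470e-05]), 'eef_pos': array([0.22773927, 0.52746221, 0.24745242]), 'eef_rot': array([ 2.73002102e-04,  8.35648543e-01,  5.49263940e-01, -7.49935789e-04]), 'wrist_force': array([-0.51944385,  0.51111939,  0.31926108]), 'torque': array([0.02306783, 0.04561022, 0.04686501]), 'opening': 1.0017978931093858}
```

View pics/top0.png

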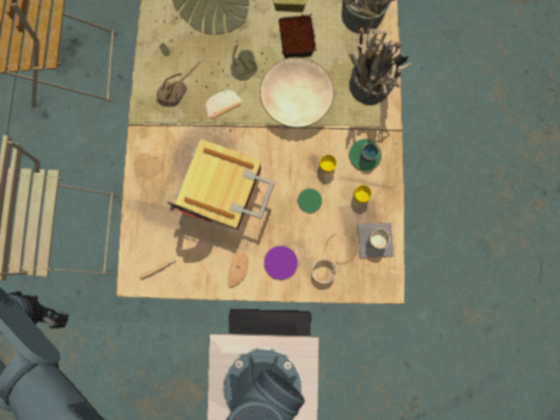

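View pics/side0.png

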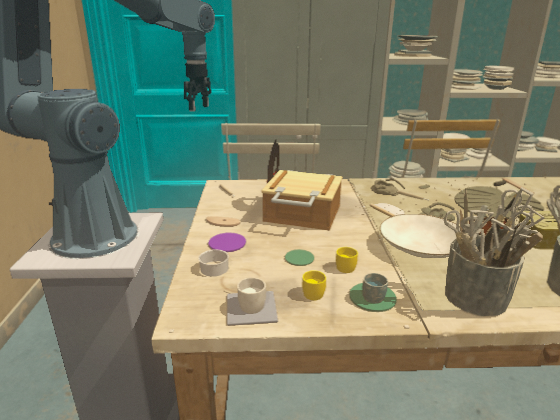

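The larger green mat, at top (365,154), carries a dark cup. The white cup is on the grey tile at (378,240). I'll zoom in on those and on the bar, around (257,195).

Run:
```python
import cv2
a=cv2.imread('pics/top0.png'); b=cv2.imread('pics/side0.png')
cv2.imwrite('pics/c1.png',cv2.resize(a[130:250,160:285],None,fx=5,fy=5,interpolation=cv2.INTER_CUBIC)[:600])
cv2.imwrite('pics/c2.png',cv2.resize(a[130:280,290:410],None,fx=4,fy=4,interpolation=cv2.INTER_CUBIC))
cv2.imwrite('pics/c3.png',cv2.resize(b[130:330,200:410],None,fx=3,fy=3,interpolation=cv2.INTER_CUBIC))
```

```text
(no output)
```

View pics/c1.png

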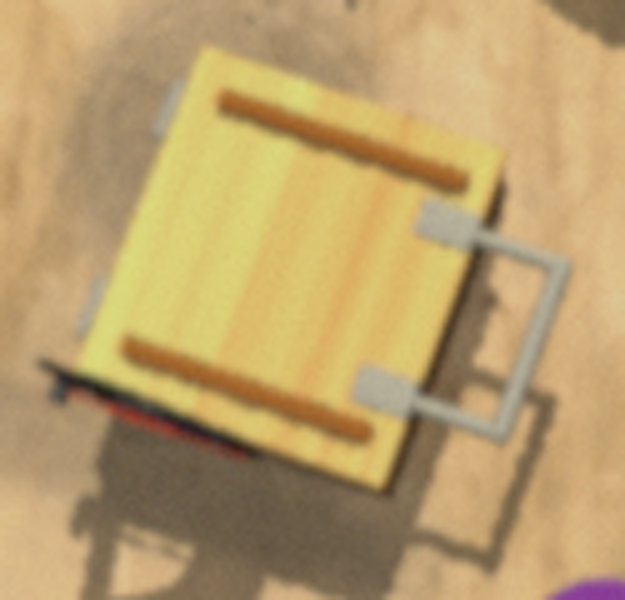

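View pics/c2.png

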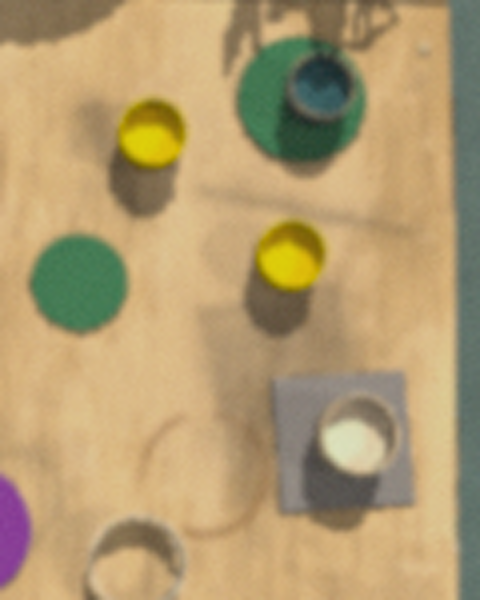

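View pics/c3.png

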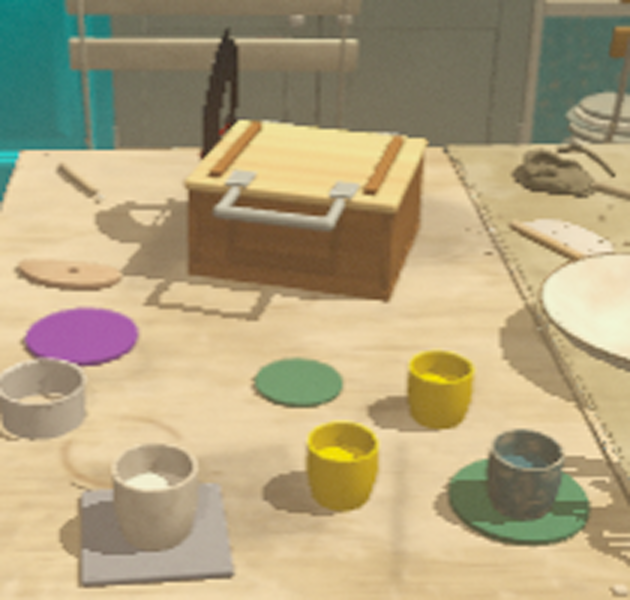

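The blue cup is on the larger green mat, so the target is 0.436 rad. Next I'll locate the bar and the box by intersecting pixel rays with known heights.

```bash
cat >> h.py <<'E'
def onplane(n,u,v,z):
    p0=world(n,None,u,v,0.0);p1=world(n,None,u,v,1.0);d=p1-p0
    return p0+d*(z-p0[2])/d[2]
E
python3 - <<'E'
from h import *
z=np.load('pics/top0.npz')['d']; zs=np.load('pics/side0.npz')['d']
f=lambda x,y:(x/5+160-.4,y/5+130-.4)
e1=onplane('top',*f(560,266),.096); e2=onplane('top',*f(502,432),.096)
print('bar',e1,e2,(e1+e2)/2,np.linalg.norm(e1-e2)); ax=e1-e2; print('ax',np.degrees(np.arctan2(ax[1],ax[0])))
for n,p in dict(bl=(206,46),br=(503,152),fr=(388,490),fl=(80,372)).items():
    print(n,onplane('top',*f(*p),.102), world('top',z,*f(*p)))
# side bar ends
g=lambda x,y:(x/3+200-.3,y/3+130-.3)
for p in [(220,214),(328,222)]:
    print('side',onplane('side',*g(*p),.096),world('side',zs,*g(*p)))
for n,p in dict(blue=(320,88),y1=(152,133),y2=(291,256),white=(358,435),ring=(137,568)).items():
    print(n,onplane('top',p[0]/4+290,p[1]/4+130,.045))
E
```

```text
bar [ 0.58061371 -0.01308369  0.096     ] [0.48646636 0.01653079 0.096     ] [0.53354004 0.00172355 0.096     ] 0.0986951978119592
ax -17.46120767245468
bl [0.70216847 0.19126335 0.102     ] [7.31339258e-01 2.10052052e-01 5.74211475e-05]
br [0.64378149 0.02048098 0.102     ] [0.64486892 0.02071208 0.09748075]
fr [0.45213985 0.07801569 0.102     ] [0.45881301 0.08504121 0.02881744]
fl [0.51361251 0.25266894 0.102     ] [0.51346059 0.25241538 0.10309202]
side [0.48940417 0.01080304 0.096     ] [0.48942435 0.01181512 0.09556351]
side [ 0.58450274 -0.00914991  0.096     ] [ 0.58381728 -0.01518865  0.09865529]
blue [ 0.69002106 -0.29937925  0.045     ]
y1 [ 0.65255949 -0.17528265  0.045     ]
y2 [ 0.56382059 -0.27736534  0.045     ]
white [ 0.4346967 -0.3261093  0.045    ]
ring [ 0.33668817 -0.16806042  0.045     ]
```

Call:
{"method": "servo_tool", "body": {"increments": "0 0 -2 -0.05 1; 0 0 -2 -0.055 0.5; -1 1.1 -1 0 0.5; -2 2.2 0 0 0.5; -3 3.3 0 0 0.5; -3 3.3 0 0 0.5; -3 3.3 0 0 0.5; -3 3.3 0 0 0.5; -3 3.3 0 0 0.5; -3 3.3 0 0 0.5"}}

```text
time_s: 1.35
eef_pos: [0.3861, 0.2564, 0.2977]
eef_rot: [0.0, 0.806, 0.592, -0.0]
wrist_force: [0.3, -0.1, -0.0]
opening: 0.5
```

Call:
{"method": "servo_tool", "body": {"increments": "-3 3.3 0 0 0.5; -3 3.3 0 0 0.5; -3 3.3 0 0 0.5; -3 3.3 0 0 0.5; -3 3.3 0 0 0.5; -2 2.2 0 0 0.5; -1 1.1 0 0 0.5; 0 0 0 0 0.5"}}

```text
time_s: 2.35
eef_pos: [0.5209, 0.0271, 0.2978]
eef_rot: [-0.0, 0.806, 0.592, -0.0]
wrist_force: [-0.4, -0.1, 0.2]
opening: 0.496
```

```bash
cat > rel.py <<'E'
from h import *
import sys
o=ctrl.get_obs(); a=o['eef_rot'];Rm=R.from_quat([a[1],a[2],a[3],a[0]]).as_matrix()
t=np.array([float(s) for s in sys.argv[1:4]])
x=Rm[:,0];print(o['time_s'],o['eef_pos'],'xang',np.degrees(np.arctan2(x[1],x[0])),'tilt',Rm[:,2],'F',o['wrist_force'],o['opening'])
print('cm in tool',(Rm.T@(t-o['eef_pos'])*100).round(2))
E
python3 rel.py .535 .0 .094; python3 -c "
from h import *
grab('side','side1');grab('top','top1')"
```

```text
2.35 [0.52092137 0.02705963 0.2977945 ] xang 72.5355342487829 tilt [-1.06147818e-03  3.01119616e-04 -9.99999391e-01] F [-0.41308515 -0.07741924  0.23844677] 0.4959798597103838
cm in tool [-2.16  2.18 20.38]
```

Now I'll line up over the bar and go down to z ≈ 0.16, then look again.

Call:
{"method": "servo_tool", "body": {"increments": "-0.7 0.7 2 0 0.5; -0.8 0.8 3 0 0.5; -0.7 0.7 4 0 0.5; 0 0 3 0 0.5; 0 0 1.5 0 0.5; 0 0 0 0 0.5"}}

```text
time_s: 3.2
eef_pos: [0.535, 0.001, 0.1628]
eef_rot: [-0.001, 0.805, 0.593, -0.001]
wrist_force: [-0.1, -0.6, 1.0]
opening: 0.499
```

```bash
python3 rel.py .535 .0 .094; python3 -c "
from h import *
a,_=grab('side','side2');b,_=grab('top','top2')
A=cv2.resize(a[130:240,230:360],None,fx=4,fy=4,interpolation=cv2.INTER_CUBIC)
cv2.imwrite('pics/d2.png',A[:,:,::-1])"
```

```text
3.2 [0.53495316 0.00101464 0.1627517 ] xang 72.71440498843785 tilt [-1.69645355e-03  4.38257454e-04 -9.99998465e-01] F [-0.05942516 -0.62309259  1.04117962] 0.49946474809134334
cm in tool [-0.09  0.05  6.88]
```

View pics/d2.png

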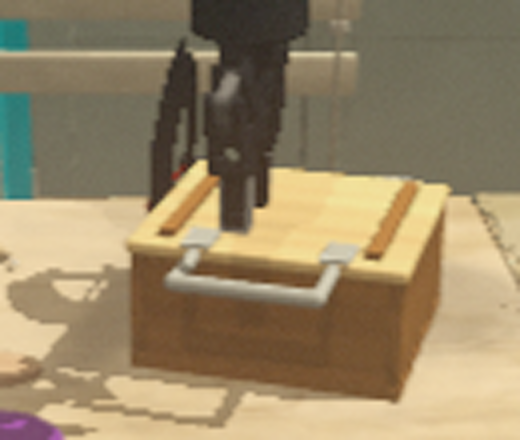

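View pics/top2.png

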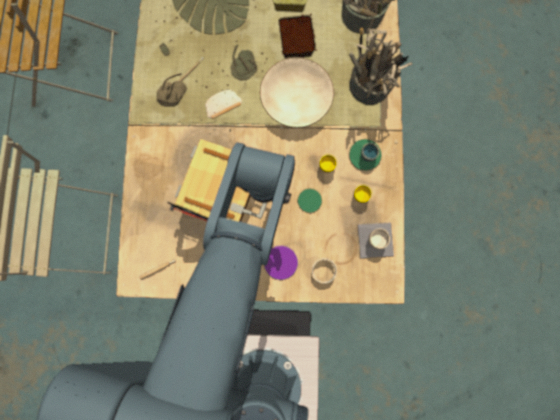

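The side view shows the fingers over the middle of the bar, with the near finger at crop (237,225) and the bar running from (175,280) to (320,297). Next I'll go down and watch the force.

Call:
{"method": "servo_tool", "body": {"increments": "0 0 1.5 0 0.5; 0 0 2 0 0.5; 0 0 1.5 0 0.5; 0 0 1 0 0.5; 0 0 0.9 0 0.5; 0 0 0 0 0.5"}}

```text
time_s: 4.05
eef_pos: [0.5353, 0.0002, 0.0937]
eef_rot: [-0.0, 0.806, 0.592, -0.0]
wrist_force: [0.6, -0.2, -0.2]
opening: 0.494
```

```bash
python3 rel.py .535 .0 .094; python3 -c "
from h import *
a,_=grab('side','side3')
A=cv2.resize(a[130:240,230:360],None,fx=5,fy=5,interpolation=cv2.INTER_CUBIC)
cv2.imwrite('pics/d3.png',A[:,:,::-1])"
```

```text
4.05 [5.35293972e-01 1.95892122e-04 9.36664660e-02] xang 72.65211021292832 tilt [-1.12979770e-03  2.29906544e-04 -9.99999335e-01] F [ 0.56562662 -0.1749841  -0.18578696] 0.49428196012701986
cm in tool [-0.03 -0.02 -0.03]
```

View pics/d3.png

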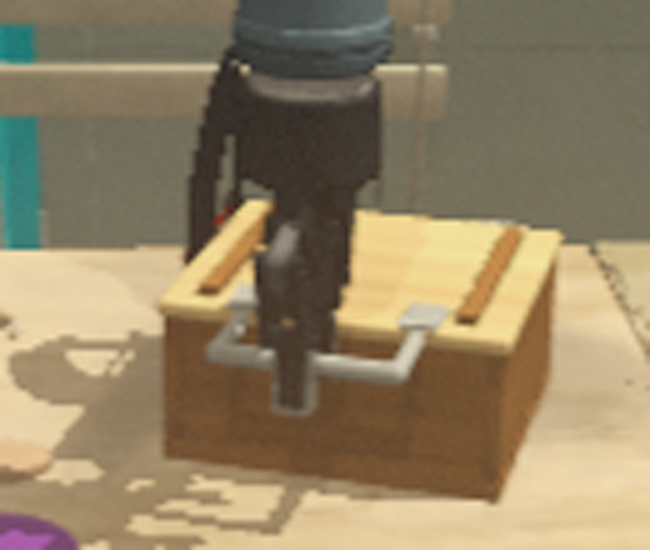

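The near finger is outside the bar at crop (293,390) and the far finger is in the gap. No force is showing. Closing the gripper.

Call:
{"method": "servo_tool", "body": {"increments": "0 0 0 0 0.3; 0 0 0 0 0.15; 0 0 0 0 0; 0 0 0 0 0; 0 0 0 0 0; 0 0 0 0 0; 0 0 0 0 0; 0 0 0 0 0"}}

```text
time_s: 5.1
eef_pos: [0.5364, 0.0009, 0.095]
eef_rot: [0.0, 0.806, 0.592, 0.001]
wrist_force: [0.9, 4.5, 2.9]
opening: 0.115
```

```bash
python3 rel.py .535 .0 .094; python3 -c "
from h import *
a,_=grab('side','side4')
A=cv2.resize(a[130:240,230:360],None,fx=5,fy=5,interpolation=cv2.INTER_CUBIC)
cv2.imwrite('pics/d4.png',A[:,:,::-1])"
```

```text
5.1 [0.53636643 0.00085771 0.09502263] xang 72.6269205737375 tilt [ 0.00180279  0.00113456 -0.99999773] F [0.92988627 4.53103611 2.87857184] 0.11489465604701533
cm in tool [-0.12 -0.1   0.1 ]
```

View pics/d4.png

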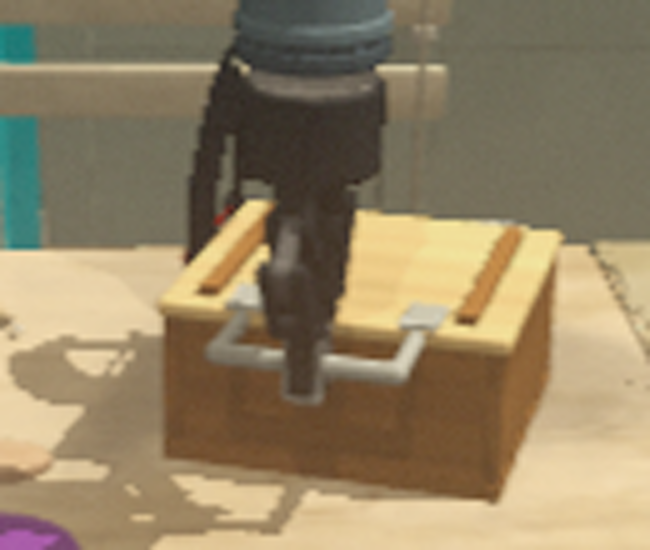

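The grip is on the bar, with opening 0.115. Now I'll swing the first half of the arc.

Call:
{"method": "servo_tool", "body": {"increments": "0.01 0 -0.5 0 0; 0.01 0 -0.55 0 0; 0.03 0 -0.5 0 0; 0.04 0 -0.55 0 0; 0.05 0 -0.5 0 0; 0.06 0 -0.55 0 0; 0.07 0 -0.5 0 0; 0.09 0 -0.5 0 0; 0.10 0 -0.5 0 0; 0.11 0 -0.5 0 0"}}

```text
time_s: 6.4
eef_pos: [0.5379, 0.0059, 0.146]
eef_rot: [0.0, 0.806, 0.592, 0.001]
wrist_force: [4.2, 3.0, -3.4]
opening: 0.115
```

```bash
python3 rel.py .535 .0 .094; python3 -c "
from h import *
a,_=grab('side','side5');b,_=grab('top','top5')
A=cv2.resize(a[130:240,230:360],None,fx=5,fy=5,interpolation=cv2.INTER_CUBIC)
cv2.imwrite('pics/d5.png',A[:,:,::-1])
A=cv2.resize(b[130:250,160:285],None,fx=5,fy=5,interpolation=cv2.INTER_CUBIC)
cv2.imwrite('pics/e5.png',A[:,:,::-1])"
```

```text
6.4 [0.53791482 0.00586254 0.14596584] xang 72.64077469940479 tilt [ 1.49819521e-03  3.36019213e-04 -9.99998821e-01] F [ 4.16712837  2.96829261 -3.39261786] 0.1151304060187104
cm in tool [-0.65 -0.11  5.2 ]
```

View pics/d5.png

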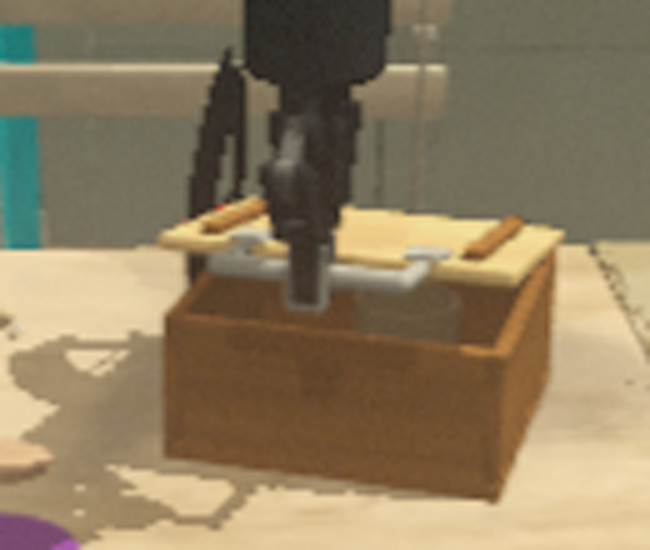

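View pics/e5.png

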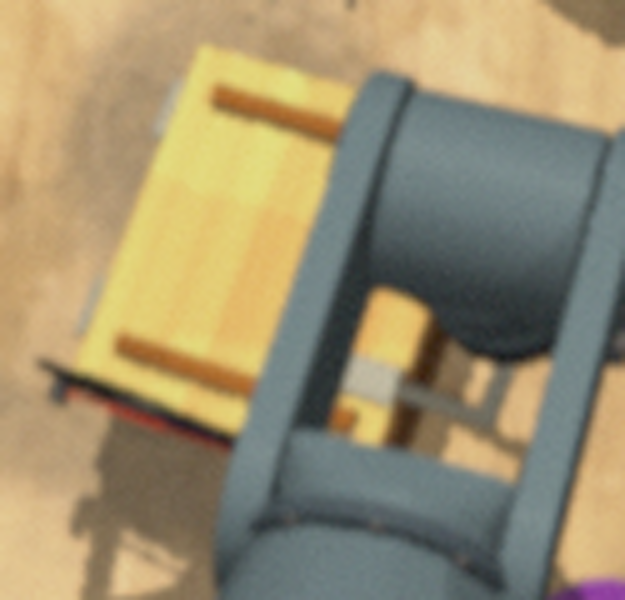

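The lid is following the arc and forces stay low. Now the second half.

Call:
{"method": "servo_tool", "body": {"increments": "0.12 0 -0.5 0 0; 0.14 0 -0.5 0 0; 0.15 0 -0.5 0 0; 0.16 0 -0.5 0 0; 0.16 0 -0.5 0 0; 0.17 0 -0.5 0 0; 0.18 0 -0.5 0 0; 0.19 0 -0.5 0 0; 0.20 0 -0.5 0 0; 0.21 0 -0.48 0 0"}}

```text
time_s: 7.75
eef_pos: [0.543, 0.0211, 0.1959]
eef_rot: [0.001, 0.806, 0.592, 0.0]
wrist_force: [6.4, -0.4, -4.8]
opening: 0.115
```

Call:
{"method": "servo_tool", "body": {"increments": "0 0 0 0 0; 0 0 0 0 0; 0 0 0 0 0; 0 0 0 0 0"}}

```text
time_s: 8.25
eef_pos: [0.5429, 0.021, 0.1957]
eef_rot: [0.001, 0.806, 0.592, 0.0]
wrist_force: [7.2, -0.6, -3.6]
opening: 0.116
```

```bash
python3 rel.py .535 .0 .094; python3 -c "
from h import *
a,_=grab('side','side6');b,_=grab('top','top6')
A=cv2.resize(a[130:240,230:360],None,fx=5,fy=5,interpolation=cv2.INTER_CUBIC)
cv2.imwrite('pics/d6.png',A[:,:,::-1])
A=cv2.resize(b[130:250,160:285],None,fx=5,fy=5,interpolation=cv2.INTER_CUBIC)
cv2.imwrite('pics/e6.png',A[:,:,::-1])"
```

```text
8.25 [0.54294733 0.02099934 0.19570863] xang 72.63847788564226 tilt [ 0.00146606 -0.00107766 -0.99999834] F [ 7.18996326 -0.63271428 -3.57003321] 0.11629418206083603
cm in tool [-2.24 -0.15 10.17]
```

View pics/d6.png

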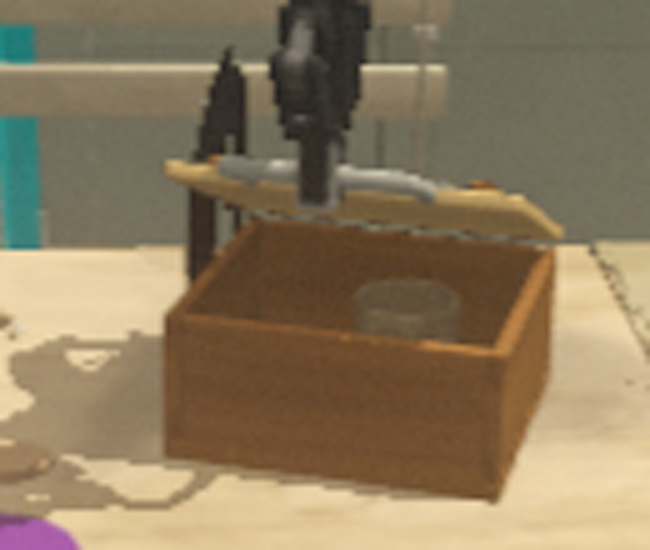

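View pics/e6.png

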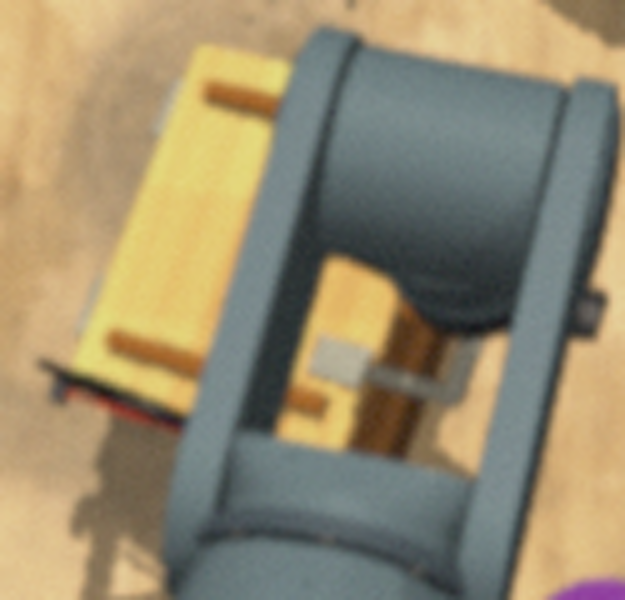

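The gripper travel suggests about 0.433 rad. As an independent check, I'll fit a plane to the lid's depth readings and measure the bar's height.

Run:
```python
from h import *
d=np.load('pics/top6.npz')['d']; d0=np.load('pics/top0.npz')['d']
for D,name in((d0,'shut'),(d,'now')):
    P=[]
    for x in range(130,215,5):
        for y in range(130,320,5):
            if x+ (y-130)*0.35 >240 or x<190-(y-60)*0.38: continue
            u,v=int(x/5+160),int(y/5+130); P.append(world('top',D,u,v,D[v,u]))
    P=np.array(P);A=np.c_[P[:,:2],np.ones(len(P))]
    for _ in range(4):
        c=np.linalg.lstsq(A,P[:,2],rcond=None)[0]; r=P[:,2]-A@c; k=abs(r)<max(.003,1.5*r.std()); A,P=A[k],P[k]
    print(name,len(P),r.std(),'angle',np.arctan(np.hypot(c[0],c[1])),'dir',np.degrees(np.arctan2(c[1],c[0])))
s=np.load('pics/side6.npz')['d']; s0=np.load('pics/side0.npz')['d']
for x,y in [(240,168),(260,172),(350,176),(380,180),(400,186)]:
    u,v=x/5+230-.4,y/5+130-.4; print(world('side',s,u,v))
for x,y in [(240,218),(280,218),(300,220)]:
    u,v=x/3+200-.3,y/3+130-.3; print('shut',world('side',s0,u,v))
for z,e in((.102,0),):pass
```

```text
shut 361 0.0018898567116987857 angle 0.018023623621205038 dir -104.125828075965
now 355 0.0015245357751448175 angle 0.4636583956109799 dir -108.75754939741442
[0.50194929 0.03114854 0.19576161]
[0.51238161 0.02772076 0.19461587]
[0.55862437 0.01283834 0.19706096]
[0.57379154 0.00748226 0.19657339]
[0.58381904 0.00320049 0.19468887]
shut [0.50725203 0.00775162 0.09324601]
shut [ 0.54232625 -0.00345924  0.09778508]
shut [ 0.55963954 -0.00916949  0.09817718]
```

```bash
python3 -c "
from bench import ctrl
o=ctrl.get_obs();print(o['time_s'],o['eef_pos'],abs(o['dq']).max(),o['opening']);print(ctrl.hand_in())"
```

```text
8.35 [0.54293128 0.02099093 0.19569373] 0.0014958731030505082 0.11764188830716735
the job is handed in; nothing more can be done
None
```

The blue cup was standing on the larger green mat and the white cup on the grey tile. I pinched the lid's bar from above, swung the lid along its arc to the blue mark (0.436 rad), and handed the job in at 8.35 s still holding it. `hand_in` gives no verdict, so I don't know the judged result.

**Lid angle:** three estimates all fall within the ±0.07 rad tolerance:

| Source | Angle (rad) |
|---|---|
| Gripper travel | about 0.433 |
| Bar height in the side camera (about 0.196 m) | about 0.43 |
| Plane fitted to the lid depth readings | 0.464 raw, about 0.446 after removing the 0.018 offset it read with the lid shut |

I did not read the red pointer against the blue band, because neither view showed the plate's face.

**Grip and motion:** the fingers held steady on the bar at opening 0.115 to 0.118. The arm was at rest, and the last wrist force readings were about 8 N.

**Cups and cutter ring:** the gripper stayed well clear of them the whole time, but I did not measure their positions again at the end.

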